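Lift a sandal sole out of its tray with the spatula and stack it with its size

ROBOT

A 6-joint arm with a two-finger parallel gripper is mounted at the origin on the work surface. World frame = base frame: x ahead of the robot, y to its left, z up, the work surface at z = 0. Lengths are in m, angles in rad, forces in N, time in s.
With the tool pointing down it reaches from about 0.4 to 0.825 m from the base axis. Payload 7 kg.
Tool frame: the origin (TCP) lies at the very end of the fingers, on their centre line; the grasp point (between the pads) lies 19 mm behind it; z points along the fingers, y is the line along which they close (so a half turn about z gives the same grasp; the last joint's range is limited). The gripper opens to 88 mm and grips with 3 to 60 N. Pads are 19 mm wide; open, the fingers measure 130 mm over their backs; the gripper's body (78 mm by 193 mm) begins 47 mm behind the grasp point.
Start: joints at [-0.93, 0.359, 0.012, 0, -1.224, -0.288], TCP at [0.233, -0.633, 0.227] pointing down, gripper open.
Joint ranges: [-3.07, 3.07], [-1.43, 2.12], [-1.02, 1.25], [-3.03, 1.67], [-3.05, -0], [-3.03, 3.03]. Speed limits (rad/s): [2.39, 2.39, 3.01, 3.14, 3.14, 3.14].

INTERFACE

Orientations are given as [roll, pitch, yaw] about the fixed x, y, z axes, in that order (R = Rz(yaw) Ry(pitch) Rx(roll)).
In Python, from station import * gives the robot as it stands.
- The arm moves only by the tool servo_tool, never from a script. Its argument "moves" is a list of rows, each an object of numbers: "jaw": the opening, from 0 (shut) to 1 (fully open); "dx", "dy", "dz": the shift along the world's x, y, z in m; "roll": the turn about the world's z in degrees. A call has exactly 10 rows; each row shifts and turns the commanded pose from where the row before left it; what a row does not reach is not made up. A row lasts 1/8 s, in which the tool goes at most 62.5 mm and 10.7 degrees, less where a joint would pass 70% of its speed; a pose out of reach is approached as far as the arm can. A call with a gripper value outside its range is refused whole. The fingers move at their own pace and stop on an object; "newtons" is the grip in N (left out, the last holds). Time passes only in rows, so rows that do not move let the fingers close, or fill a call up. It gives the time, the measured TCP pose, the force, the opening and the grip force at its end, in the units of the state.
- get_state(): the state, without advancing time (a new reading comes with each control period).
- grab_frame(name): name is "side" or "top"; returns (picture, depth): 480x640x3 uint8, red, green, blue; 480x640 float32, m along the optical axis (not along the pixel's ray), 0 where there is no reading.
- calibration(name): a dict with "intrinsics" (3x3 intrinsics, pixels), "k1" (the pictures are not rectified: a ray, as slopes to the right and down, at radius r is drawn at 1 + k1 r^2 times it, then the intrinsics apply), "R" (3x3) and "t" (3): a world point X has camera coordinates R X + t. Camera axes: x right, y down, z forward; pixel columns grow to the right and rows downward; lengths in m; the calibration is good to about 2 mm. A picture is of the moment at which its call begins. calibration takes no time and is no camera call.
- job_done(): hands the job in; it is judged then, once.
The state is a dict: "t": time; "q": joint angles; "qd": joint speeds; "joint_efforts": joint torques, N m; "eef_pos": TCP position; "ee_rot": TCP orientation; "force": force on the tool from outside, world axes, zero at the start; "moment": the same for the moment, N m; "width": finger opening in m; "gripper_force": force on a finger pad.
Only numpy, scipy, OpenCV 4.12 (cv2) and the standard library are available. Lean on these libraries where they do the work, as an engineer would, in place of code of your own. Each camera call takes 0.05 s, during which the arm holds its last target. There are 200 camera calls.

TASK

Slide the spatula under the sandal sole in the steel tray, lift it out on the blade alone, set it down on the four posts of the wooden rest and draw the blade away. Put the spatula down flat on the bench, then take the sole from the rest with the fingers and lay it squarely on the stack of soles of its own size, toe over toe. Do not drop the sole onto the bench or shift the glue jar, the tack cup or the ring of tape.

Things in the scene. Friction and masses are not known exactly. Their poses are not given: they have to be found in the camera images.
- sole: the loose rigid sandal sole to be moved, 70 g (sizes here are in mm): 161 long, 12 thick, black rubber under cork; 80 wide at the ball, 64 wide with parallel sides at the waist (x 0 to +28), heel disc of radius 36 about x = +44. Origin: centre of its flat underside; x from toe to heel, z up. It starts in the tray, toe at the tray's open end
- sole_toe (a point): top of the sole's toe end, x = -80, y = 0, z = 12 in its frame. The underside is flat from x = -42 to the heel; from x = -42 to the toe the whole sole bends up by 9 degrees, so that the toe tip's underside stands 6 above the floor
- sole_heel (a point): top of the sole's heel end, x = +80, y = 0, z = 12 in its frame
- tray: fixed steel tray on a wooden base, 186 x 124; origin: centre of its underside. x runs from its open end (x = -84) to its end wall. Flat floor 30 above the bench; side walls (inner faces y = +-47) and end wall (inner face x = +90) stand 18 above the floor: no room for fingers beside the sole; pushed, the sole slides until its heel meets the end wall
- spatula: loose straight spatula, 140 g, lying flat on the bench. Origin: bottom of its wooden handle at the grip point; x points along the blade, z up. Handle: bar 24 wide, 24 high, from x = -85 to +15. Thin neck to x = +35. Steel blade 30 wide, 2 thick, from x = +35 to its tip at x = +150. Undersides of handle and blade are in one plane (z = 0)
- spatula_tip (a point): middle of the blade's tip, underside, x = +150 in the spatula's frame
- rest: fixed wooden rest, base 134 x 92 x 10; four posts 22 x 18, flat tops 60 above the bench, centred at x = -32 and +51, y = +-32. Left and right posts leave a channel 46 wide along x, open at both ends. Origin on the bench where the sole's origin belongs; the sole lies with its axes along the rest's, toe to -x (towards the robot), its waist over the gap between front and back posts
- small_stack: fixed stack of four soles of the same shape and size as the loose one, 48 high, origin under its centre, x from toe to heel as on the sole; top is flat at 48, bending up at the toe like the sole, so that the sole nests on it
- stack_toe (a point): toe end of the small stack, x = -80, z = 48
- stack_heel (a point): heel end of the small stack, x = +80, z = 48
- large_stack: fixed stack of four larger soles, 226 long, 112 wide, 48 high; not the place for this sole. Origin and axes as for the small stack
- glue_jar: bystander, loose: amber glass jar with a steel cap, 60 across, 85 high; origin at the centre of its underside
- tack_cup: bystander, loose: small dark steel cup, 60 across, 45 high; origin at the centre of its underside
- tape: bystander, loose: grey ring of tape, 90 across, 24 high; origin at the centre of its underside

How it is judged:
By the outcome, as a careful person would: the job done as asked, in the order asked, and still so for the second after the job is handed in, with the robot touching nothing.
It also fails if it takes over 72 s, if anything falls off the work surface, if the arm or the gripper's body presses on something with over 40 N, if the wrist force passes 120 N, or if a joint passes its speed limit or range.

## Working session

There is one attempt and no reset: what is moved stays moved. The work goes in short steps, Python scripts to look and compute and a tool call to move; the robot and the scene stay as the last step left them, time stands still between calls to the robot, and variables do not carry over. Pictures are saved under pics/ and viewed, at most 10 in all, crops included, and the job is handed in when it is done.

Besides the shell and the picture viewer there is one more tool, called after ">>>" by a JSON object that holds its "fn" and its "kwargs". servo_tool: Moves the arm, as the interface text tells. Its arguments: {"type":"object","properties":{"moves":{"type":"array","items":{"type":"object","properties":{"jaw":{"type":"number"},"dx":{"type":"number"},"dy":{"type":"number"},"dz":{"type":"number"},"roll":{"type":"number"}}}},"newtons":{"type":"number"}},"required":["moves"]}

```bash
mkdir -p pics; ls
python3 - <<'E'
from station import *
import cv2,numpy as np
s=get_state();print(s)
for n in("top","side"):
    p,d=grab_frame(n);cv2.imwrite(f"pics/{n}0.png",p[:,:,::-1]);np.save(f"pics/{n}0.npy",d);c=calibration(n);print(n,c)
E
```

```text
pics
{'t': 0.0, 'q': array([-9.29911133e-01,  3.59385884e-01,  1.10704500e-02, -3.61730794e-04,
       -1.22408287e+00, -2.88079947e-01]), 'qd': array([ 0.00024356, -0.00083199, -0.00187904, -0.00149614, -0.00047025,
       -0.00070824]), 'joint_efforts': array([ 1.00220059e-03, -5.82716739e+01,  2.93074644e+01,  6.99754223e+00,
        7.11113287e-03, -1.97905629e-04]), 'eef_pos': array([ 0.23303593, -0.63298535,  0.22562628]), 'ee_rot': array([ 3.13996008e+00, -1.29147827e-04, -2.78891049e+00]), 'force': array([ 0.90674667, -0.54427585, -0.01483694]), 'moment': array([-0.00582235, -0.02181385, -0.03813572]), 'gripper_force': 0.0, 'width': 0.08749236565947228}
top {'intrinsics': array([[577.14200171,   0.        , 332.45241353],
       [  0.        , 577.14200171, 244.63119019],
       [  0.        ,   0.        ,   1.        ]]), 'k1': -0.15735349565215545, 'R': array([[ 8.22684377e-02, -9.96609833e-01,  8.63190836e-04],
       [-9.70735094e-01, -8.03285441e-02, -2.26319912e-01],
       [ 2.25621988e-01,  1.77810559e-02, -9.74052644e-01]]), 't': array([-0.00457554,  0.55274913,  1.29846315])}
side {'intrinsics': array([[460.54261529,   0.        , 322.04294027],
       [  0.        , 460.54261529, 242.50760864],
       [  0.        ,   0.        ,   1.        ]]), 'k1': -0.11932035399842349, 'R': array([[-0.82710964, -0.56189578, -0.01275816],
       [-0.26146822,  0.40477622, -0.8762366 ],
       [ 0.49751785, -0.72140789, -0.48171221]]), 't': array([0.44177756, 0.19380511, 0.64496464])}
```

View pics/top0.png

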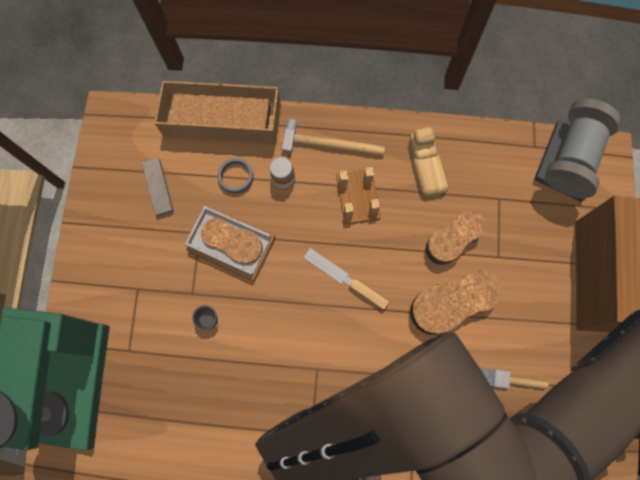

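View pics/side0.png

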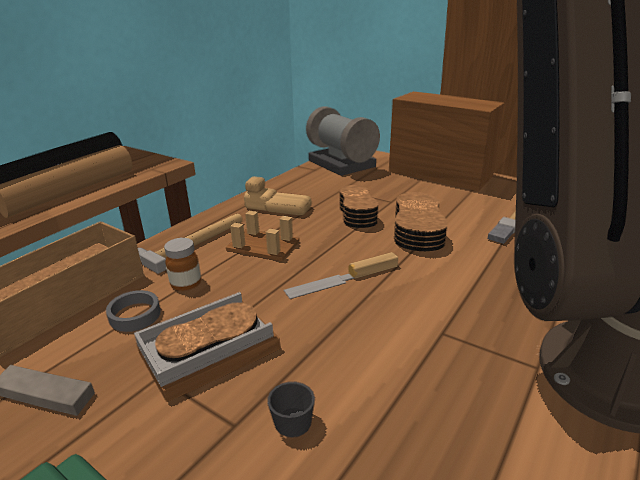

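The top view shows the tray at about (230,243), the spatula from (307,253) to (386,303), the rest at (358,195), the small stack at (455,238), the large stack at (455,302), the jar at (282,172), the cup at (205,319) and the tape at (235,175). Next I'll enlarge the parts that matter.

```bash
cat > h.py <<'E'
import numpy as np,cv2
from station import *
def ray(n,u,v):
    c=calibration(n);K=c["intrinsics"];R=np.array(c["R"]);t=np.array(c["t"])
    p=np.array([(u-K[0,2])/K[0,0],(v-K[1,2])/K[1,1]]);q=p.copy()
    for _ in range(30):q=p/(1+c["k1"]*(q@q))
    return R,t,np.array([q[0],q[1],1.])
def atz(n,u,v,z):
    R,t,r=ray(n,u,v);o=-R.T@t;d=R.T@r;return o+d*(z-o[2])/d[2]
def proj(n,X):
    c=calibration(n);K=c["intrinsics"];p=np.array(c["R"])@np.array(X,float)+c["t"];q=p[:2]/p[2];q=q*(1+c["k1"]*(q@q));return q*K[0,0]+K[:2,2]
def atd(n,u,v,d):
    R,t,r=ray(n,u,v);return R.T@(r*d-t)
def crop(img,x,y,w,h,s):return cv2.resize(img[y:y+h,x:x+w],None,fx=s,fy=s,interpolation=cv2.INTER_CUBIC)
E
python3 - <<'E'
from h import *
a=cv2.imread("pics/top0.png")
r1=np.hstack([crop(a,180,200,100,75,4),crop(a,300,240,100,75,4)])
r2=np.hstack([crop(a,320,155,100,75,4),crop(a,410,205,100,75,4)])
cv2.imwrite("pics/m1.png",np.vstack([r1,r2]))
E
```

```text
(no output)
```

View pics/m1.png

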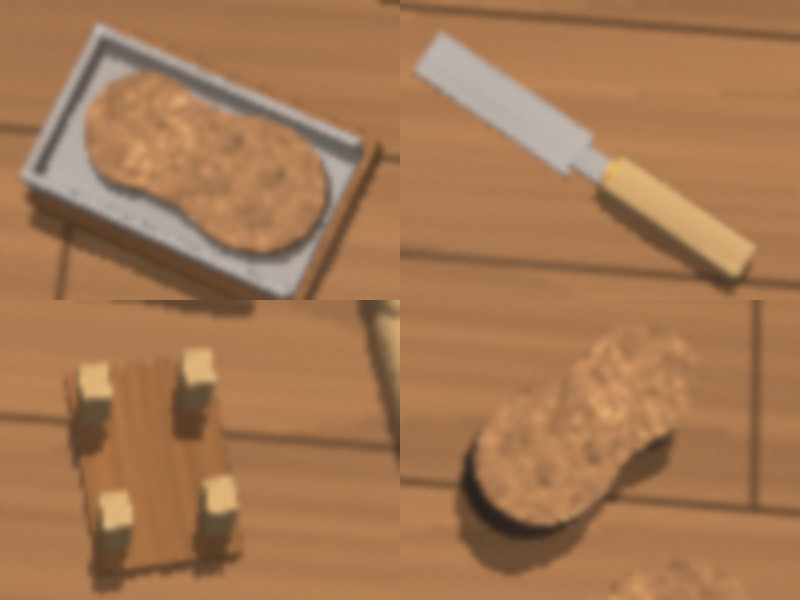

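The sole's toe is at the tray's open end, which is lower right, and the spatula blade points up-left. The rest's posts are clear at crop (95,380), (198,365), (116,508) and (220,495). The stack's wide end is lower left. Next I'll measure with the depth map.

```bash
cat > m.py <<'E'
from h import *
from scipy.optimize import least_squares
def cloud(n,d,x0,y0,x1,y1,s=1):
    g=np.arange(x0,x1,s);h=np.arange(y0,y1,s)
    P=np.array([[atd(n,u,v,d[v,u]) for u in g] for v in h]);return P
def outline(sc=1):
    # mask test: half width as signed inside function, from description
    xs=np.linspace(-80.5,80.5,162)
    def hw(x):
        if x>=28: return np.sqrt(max(36**2-(x-44)**2,0)) if x>44-16 else 32
        if x>=0: return 32
        if x>-40: return 32+8*(1-np.cos(np.pi*(-x)/40))/2
        return np.sqrt(max(40**2-(x+40)**2,0))
    return xs*sc,np.array([hw(x) for x in xs])*sc
E
cat > /tmp/a.py <<'E'
import sys;sys.path.insert(0,'.')
from m import *
d=np.load("pics/top0.npy")
# compare depth bias on bench
for u,v in((330,330),(130,260),(400,260)): print("bench",atd("top",u,v,d[v,u]).round(4))
def comps(x0,y0,x1,y1,zl,zh,m=8):
    P=cloud("top",d,x0,y0,x1,y1);M=((P[...,2]>zl)&(P[...,2]<zh)).astype(np.uint8)
    n,l,s,c=cv2.connectedComponentsWithStats(M)
    r=[]
    for i in range(1,n):
        if s[i,4]>=m:r.append(P[l==i])
    return r
def desc(name,Q):
    c=Q.mean(0);w,v=np.linalg.eigh(np.cov(Q[:,:2].T));a=v[:,1];p=(Q[:,:2]-c[:2])@a;q=(Q[:,:2]-c[:2])@v[:,0]
    print(name,len(Q),"c",c.round(4),"ang",np.degrees(np.arctan2(a[1],a[0])).round(1),"len",np.ptp(p).round(4),"wid",np.ptp(q).round(4),"halves wid",np.ptp(q[p<-.02]) if (p<-.02).any() else 0,np.ptp(q[p>.02]) if (p>.02).any() else 0)
    return c,a,p
for Q in comps(325,155,395,225,.054,.066):desc("post",Q)
for Q in comps(180,200,280,282,.036,.0455,60):desc("sole+",Q)
for Q in comps(180,200,280,282,.046,.054,20):desc("wall",Q)
for Q in comps(415,205,490,268,.043,.062,60):desc("small",Q)
for Q in comps(405,262,505,340,.043,.062,60):desc("large",Q)
for Q in comps(340,270,395,312,.018,.030,20):desc("handle",Q)
for n,b in(("jar",(262,150,302,195)),("cup",(188,300,222,340)),("tape",(210,150,258,198))):
    for Q in comps(*b,.015,.1,40):desc(n,Q)
f=lambda ox,oy,U,V,z:atz("top",ox+(U+.5)/4-.5,oy+(V+.5)/4-.5,z)
print("spat");
for U,V,z in((40,32,.002),(15,70,.002),(193,135,.002),(170,176,.002),(355,248,.024),(338,277,.024),(222,157,.024),(202,183,.024)):print(f(300,240,U,V,z).round(4))
print("tray wall tops")
for U,V in((100,27),(25,178),(365,145),(297,297)):print(f(180,200,U,V,.048).round(4))
print("posts")
for U,V in((95,78),(198,64),(116,208),(220,194)):print(f(320,155,U,V,.06).round(4))
E
python3 /tmp/a.py
```

```text
bench [ 0.3562  0.0307 -0.0025]
bench [0.4836 0.5424 0.0059]
bench [ 0.5412 -0.127  -0.0015]Traceback (most recent call last):
  File "/tmp/a.py", line 17, in <module>
    for Q in comps(325,155,395,225,.054,.066):desc("post",Q)
             ~~~~~^^^^^^^^^^^^^^^^^^^^^^^^^^^
  File "/tmp/a.py", line 7, in comps
    P=cloud("top",d,x0,y0,x1,y1);M=((P[...,2]>zl)&(P[...,2]<zh)).astype(np.uint8)
  File "m.py", line 5, in cloud
    P=np.array([[atd(n,u,v,d[v,u]) for u in g] for v in h]);return P
                 ~~~^^^^^^^^^^^^^^
  File "h.py", line 13, in atd
    R,t,r=ray(n,u,v);return R.T@(r*d-t)
          ~~~^^^^^^^
  File "h.py", line 4, in ray
    c=calibration(n);K=c["intrinsics"];R=np.array(c["R"]);t=np.array(c["t"])
ValueError: time passes only in moves, steps and waits
```

```bash
python3 - <<'E'
s=open('h.py').read()
s=s.replace("from station import *\n","import station\nfrom station import *\n_C={}\ndef calibration(n):\n    if n not in _C:_C[n]=station.calibration(n)\n    return _C[n]\n")
open('h.py','w').write(s)
E
python3 /tmp/a.py
```

```text
bench [ 0.3562  0.0307 -0.0025]
bench [0.4836 0.5424 0.0059]
bench [ 0.5412 -0.127  -0.0015]
post 69 c [ 0.7432 -0.0331  0.06  ] ang -165.1 len 0.0257 wid 0.0181 halves wid 0 0
post 66 c [0.7282 0.029  0.0597] ang -170.9 len 0.0243 wid 0.0186 halves wid 0 0
post 74 c [ 0.6621 -0.0523  0.0601] ang -159.1 len 0.0246 wid 0.019 halves wid 0 0
post 63 c [0.648  0.0101 0.0597] ang -159.3 len 0.0228 wid 0.0184 halves wid 0 0
sole+ 1435 c [0.5493 0.2891 0.0417] ang 67.6 len 0.1595 wid 0.0799 halves wid 0.07991840249710606 0.07166746934700319
wall 62 c [0.5935 0.3717 0.0485] ang 160.1 len 0.0682 wid 0.0078 halves wid 0.006332657750134884 0.006839102688499611
wall 27 c [0.616  0.3379 0.0493] ang 69.0 len 0.0359 wid 0.0066 halves wid 0 0
wall 89 c [0.5876 0.2588 0.0492] ang 70.4 len 0.1222 wid 0.0062 halves wid 0.005419682604143404 0.006185086501381498
wall 46 c [0.5348 0.3838 0.0487] ang -153.2 len 0.0456 wid 0.0227 halves wid 0.004421139399413044 0.006329621944260844
wall 77 c [0.5209 0.224  0.0484] ang 148.1 len 0.0445 wid 0.0237 halves wid 0.0034564380267729086 0.007994235299141624
wall 55 
[... 653 characters left out ...]
halves wid 0.034659382828963206 0.04164920389130629
cup 244 c [0.3582 0.3323 0.0374] ang 65.0 len 0.0587 wid 0.0567 halves wid 0.04581672538732566 0.022107499109916256
tape 390 c [0.7221 0.3029 0.0224] ang -148.1 len 0.0902 wid 0.0879 halves wid 0.07803699410422665 0.07765969434214479
spat
[0.5533 0.0976 0.002 ]
[0.5282 0.1107 0.002 ]
[ 0.4968 -0.0014  0.002 ]
[0.4704 0.0106 0.002 ]
[ 0.4324 -0.1026  0.024 ]
[ 0.4143 -0.0936  0.024 ]
[ 0.4808 -0.0194  0.024 ]
[ 0.4641 -0.0087  0.024 ]
tray wall tops
[0.6247 0.3606 0.048 ]
[0.5269 0.3937 0.048 ]
[0.5641 0.1903 0.048 ]
[0.4687 0.2207 0.048 ]
posts
[0.7303 0.029  0.06  ]
[ 0.7447 -0.0331  0.06  ]
[0.6487 0.01   0.06  ]
[ 0.6628 -0.0518  0.06  ]
```

The measurements agree with the given sizes: the post spacing is 83, the sole 160x80 and the handle 101x25.
- **Spatula:** origin (.465,-.025), psi 60°.
- **Sole:** about (.549,.289), psi 67.6°.
- **Rest:** (.686,-.014), psi 13.3°.
- **Small stack:** about (.601,-.253), heel direction -47.4°.

I'll move to the spatula now.

>>> {"fn": "servo_tool", "kwargs": {"moves": [{"dx": 0.022,"dy": 0.057,"roll": 4,"jaw": 0.7},{"dx": 0.022,"dy": 0.057,"roll": 4},{"dx": 0.022,"dy": 0.057,"roll": 4},{"dx": 0.022,"dy": 0.057,"roll": 4},{"dx": 0.022,"dy": 0.057,"roll": 4},{"dx": 0.022,"dy": 0.057,"roll": 4},{"dx": 0.022,"dy": 0.057,"roll": 4},{"dx": 0.022,"dy": 0.057,"roll": 4},{"dx": 0.022,"dy": 0.057,"roll": 4},{"dx": 0.022,"dy": 0.057,"roll": 4}]}}

```text
$.moves[0]: bad value
```

>>> {"fn": "servo_tool", "kwargs": {"moves": [{"dx": 0.022,"dy": 0.057,"dz": 0,"roll": 4,"jaw": 0.7},{"dx": 0.022,"dy": 0.057,"dz": 0,"roll": 4,"jaw": 0.7},{"dx": 0.022,"dy": 0.057,"dz": 0,"roll": 4,"jaw": 0.7},{"dx": 0.022,"dy": 0.057,"dz": 0,"roll": 4,"jaw": 0.7},{"dx": 0.022,"dy": 0.057,"dz": 0,"roll": 4,"jaw": 0.7},{"dx": 0.022,"dy": 0.057,"dz": 0,"roll": 4,"jaw": 0.7},{"dx": 0.022,"dy": 0.057,"dz": 0,"roll": 4,"jaw": 0.7},{"dx": 0.022,"dy": 0.057,"dz": 0,"roll": 4,"jaw": 0.7},{"dx": 0.022,"dy": 0.057,"dz": 0,"roll": 4,"jaw": 0.7},{"dx": 0.022,"dy": 0.057,"dz": 0,"roll": 4,"jaw": 0.7}]}}

```text
t: 1.35
eef_pos: [0.4534, -0.0614, 0.2267]
ee_rot: [-3.141, 0.0, -2.088]
force: [1.1, 0.5, 0.2]
width: 0.0613
gripper_force: 0.0
```

>>> {"fn": "servo_tool", "kwargs": {"moves": [{"dx": 0.006,"dy": 0.018,"dz": -0.02,"roll": 0,"jaw": 0.7},{"dx": 0.006,"dy": 0.018,"dz": -0.04,"roll": 0,"jaw": 0.7},{"dx": 0,"dy": 0,"dz": -0.05,"roll": 0,"jaw": 0.7},{"dx": 0,"dy": 0,"dz": -0.05,"roll": 0,"jaw": 0.7},{"dx": 0,"dy": 0,"dz": -0.02,"roll": 0,"jaw": 0.7},{"dx": 0,"dy": 0,"dz": -0.01,"roll": 0,"jaw": 0.7},{"dx": 0,"dy": 0,"dz": -0.01,"roll": 0,"jaw": 0.7},{"dx": 0,"dy": 0,"dz": 0,"roll": 0,"jaw": 0.7},{"dx": 0,"dy": 0,"dz": 0,"roll": 0,"jaw": 0.7},{"dx": 0,"dy": 0,"dz": 0,"roll": 0,"jaw": 0.7}]}}

```text
t: 2.6
eef_pos: [0.4657, -0.0273, 0.0272]
ee_rot: [-3.141, 0.001, -2.091]
force: [0.3, -0.5, 0.2]
width: 0.0612
gripper_force: 0.0
```

>>> {"fn": "servo_tool", "kwargs": {"newtons": 60, "moves": [{"dx": 0,"dy": 0.002,"dz": -0.01,"roll": 0,"jaw": 0.7},{"dx": 0,"dy": 0,"dz": -0.01,"roll": 0,"jaw": 0.7},{"dx": 0,"dy": 0,"dz": -0.004,"roll": 0,"jaw": 0.7},{"dx": 0,"dy": 0,"dz": 0,"roll": 0,"jaw": 0.5},{"dx": 0,"dy": 0,"dz": 0,"roll": 0,"jaw": 0.35},{"dx": 0,"dy": 0,"dz": 0,"roll": 0,"jaw": 0.2},{"dx": 0,"dy": 0,"dz": 0,"roll": 0,"jaw": 0},{"dx": 0,"dy": 0,"dz": 0,"roll": 0,"jaw": 0},{"dx": 0,"dy": 0,"dz": 0,"roll": 0,"jaw": 0},{"dx": 0,"dy": 0,"dz": 0,"roll": 0,"jaw": 0}]}}

```text
t: 3.85
eef_pos: [0.4654, -0.0254, 0.0028]
ee_rot: [-3.141, 0.0, -2.091]
force: [-0.4, -0.4, 3.6]
width: 0.0237
gripper_force: 60.0
```

>>> {"fn": "servo_tool", "kwargs": {"moves": [{"dx": 0,"dy": 0,"dz": 0.016,"roll": 0,"jaw": 0},{"dx": 0,"dy": 0,"dz": 0.0155,"roll": 0,"jaw": 0},{"dx": -0.003,"dy": 0.014,"dz": 0,"roll": 1.5,"jaw": 0},{"dx": -0.003,"dy": 0.015,"dz": 0,"roll": 1.5,"jaw": 0},{"dx": -0.003,"dy": 0.015,"dz": 0,"roll": 1.5,"jaw": 0},{"dx": -0.003,"dy": 0.015,"dz": 0,"roll": 1.5,"jaw": 0},{"dx": -0.003,"dy": 0.015,"dz": 0,"roll": 1.4,"jaw": 0},{"dx": 0,"dy": 0,"dz": 0,"roll": 0,"jaw": 0},{"dx": 0,"dy": 0,"dz": 0,"roll": 0,"jaw": 0},{"dx": 0,"dy": 0,"dz": 0,"roll": 0,"jaw": 0}]}}

```text
t: 5.1
eef_pos: [0.4502, 0.0483, 0.034]
ee_rot: [3.141, -0.0, -1.962]
force: [0.9, 0.1, -1.8]
width: 0.0235
gripper_force: 60.0
```

Run:
```python
from h import *
p,d=grab_frame("side");p=p[:,:,::-1].copy();np.save("pics/s1.npy",d);cv2.imwrite("pics/s1.png",p)
q,e=grab_frame("top");q=q[:,:,::-1].copy();np.save("pics/t1.npy",e);cv2.imwrite("pics/t1.png",q)
cv2.imwrite("pics/m2.png",np.vstack([crop(p,120,240,200,75,4),crop(q,170,195,200,75,4)]))
```

```text
(no output)
```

View pics/m2.png

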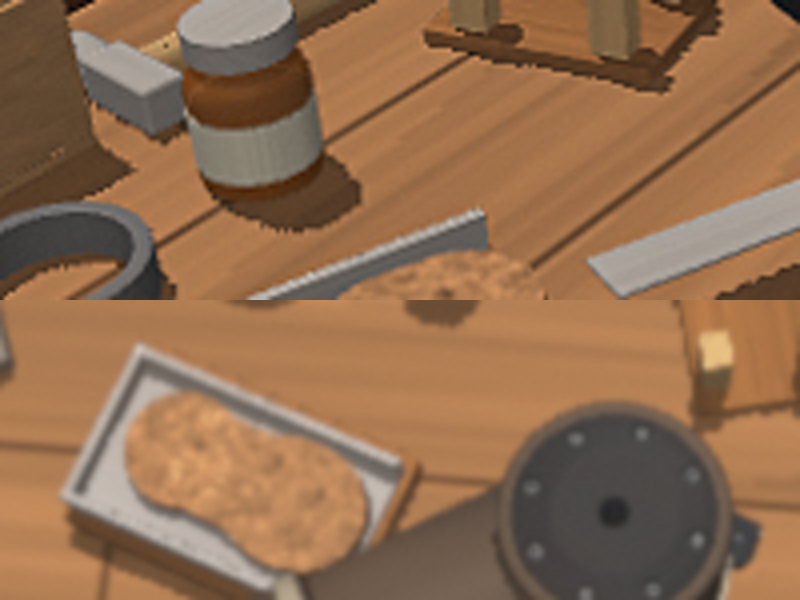

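The side view shows the blade held level with its tip corners at crop (590,262) and (622,297), just short of the tray mouth. The sole has not moved. I'll check the tip's height.

Run:
```python
from h import *
for U,V in((590,262),(622,297)):
    u,v=120+(U+.5)/4-.5,240+(V+.5)/4-.5
    print((u,v),[atz("side",u,v,z).round(4) for z in(.028,.031,.034)])
g=np.array([.4502,.0483]);a=np.array([np.cos(np.pi-1.962+np.pi-np.pi),0]);psi=np.pi-1.962;a=np.array([np.cos(psi),np.sin(psi)]);n=np.array([-a[1],a[0]])
for s in(1,-1):
    X=np.r_[g+.15*a+s*.015*n,.0332];print(X.round(4),proj("side",X).round(1))
d=np.load("pics/s1.npy")
for k in(.14,.12,.1,.08,.06):
    X=np.r_[g+k*a,.0332];u,v=proj("side",X).round().astype(int);print(k,atd("side",u,v,d[v,u]).round(4),X.round(4))
```

```text
(267.125, 305.125) [array([0.5236, 0.1776, 0.028 ]), array([0.5208, 0.1806, 0.031 ]), array([0.518 , 0.1836, 0.034 ])]
(275.125, 313.875) [array([0.4974, 0.1887, 0.028 ]), array([0.4948, 0.1916, 0.031 ]), array([0.4921, 0.1945, 0.034 ])]
[0.4935 0.1927 0.0332] [275.2 313.4]
[0.5213 0.1812 0.0332] [266.6 304.1]
0.14 [0.5034 0.1785 0.033 ] [0.5036 0.1777 0.0332]
0.12 [0.4959 0.159  0.0322] [0.496  0.1592 0.0332]
0.1 [0.4887 0.1409 0.0323] [0.4883 0.1407 0.0332]
0.08 [0.4797 0.1246 0.0343] [0.4807 0.1223 0.0332]
0.06 [0.4721 0.1058 0.0345] [0.4731 0.1038 0.0332]
```

>>> {"fn": "servo_tool", "kwargs": {"moves": [{"dx": 0.0027,"dy": 0.0065,"dz": 0,"roll": 0,"jaw": 0},{"dx": 0.0027,"dy": 0.0065,"dz": 0,"roll": 0,"jaw": 0},{"dx": 0.0027,"dy": 0.0065,"dz": 0,"roll": 0,"jaw": 0},{"dx": 0.0027,"dy": 0.0065,"dz": 0,"roll": 0,"jaw": 0},{"dx": 0.0027,"dy": 0.0065,"dz": 0,"roll": 0,"jaw": 0},{"dx": 0,"dy": 0,"dz": -0.0005,"roll": 0,"jaw": 0},{"dx": 0,"dy": 0,"dz": -0.0005,"roll": 0,"jaw": 0},{"dx": 0,"dy": 0,"dz": 0,"roll": 0,"jaw": 0},{"dx": 0,"dy": 0,"dz": 0,"roll": 0,"jaw": 0},{"dx": 0,"dy": 0,"dz": 0,"roll": 0,"jaw": 0}]}}

```text
t: 6.45
eef_pos: [0.4637, 0.081, 0.0331]
ee_rot: [-3.142, 0.0, -1.962]
force: [-0.1, 0.6, -1.5]
width: 0.0234
gripper_force: 60.0
```

>>> {"fn": "servo_tool", "kwargs": {"moves": [{"dx": 0.003,"dy": 0.0074,"dz": -0.0003,"roll": 0,"jaw": 0},{"dx": 0.003,"dy": 0.0074,"dz": 0,"roll": 0,"jaw": 0},{"dx": 0.003,"dy": 0.0074,"dz": 0,"roll": 0,"jaw": 0},{"dx": 0.003,"dy": 0.0074,"dz": 0,"roll": 0,"jaw": 0},{"dx": 0.003,"dy": 0.0074,"dz": 0,"roll": 0,"jaw": 0},{"dx": 0.003,"dy": 0.0074,"dz": 0,"roll": 0,"jaw": 0},{"dx": 0.003,"dy": 0.0074,"dz": 0,"roll": 0,"jaw": 0},{"dx": 0,"dy": 0,"dz": 0,"roll": 0,"jaw": 0},{"dx": 0,"dy": 0,"dz": 0,"roll": 0,"jaw": 0},{"dx": 0,"dy": 0,"dz": 0,"roll": 0,"jaw": 0}]}}

```text
t: 7.7
eef_pos: [0.4847, 0.1328, 0.0328]
ee_rot: [-3.142, 0.0, -1.962]
force: [0.1, 0.4, -1.7]
width: 0.0234
gripper_force: 60.0
```

```bash
cat > sole.py <<'E'
from m import *
def sole(n,box,zl,zh,f):
    p,d=grab_frame(n);np.save(f"pics/{f}.npy",d);cv2.imwrite(f"pics/{f}.png",p[:,:,::-1])
    P=cloud(n,d,*box);M=((P[...,2]>zl)&(P[...,2]<zh)).astype(np.uint8)
    hsv=cv2.cvtColor(p[box[1]:box[3],box[0]:box[2]],cv2.COLOR_RGB2HSV);M&=(hsv[...,1]>90).astype(np.uint8)
    k,l,s,c=cv2.connectedComponentsWithStats(M)
    if k<2:print("none");return
    i=1+np.argmax(s[1:,4]);Q=P[l==i];c=Q.mean(0);w,v=np.linalg.eigh(np.cov(Q[:,:2].T));a=v[:,1];q=(Q[:,:2]-c[:2])@a;e=(Q[:,:2]-c[:2])@v[:,0]
    A=np.c_[Q[:,:2]-c[:2],np.ones(len(Q))];pl=np.linalg.lstsq(A,Q[:,2],rcond=None)[0]
    print(n,len(Q),"c",c.round(4),"ang",np.degrees(np.arctan2(a[1],a[0])).round(1),"ext",q.min().round(4),q.max().round(4),e.min().round(4),e.max().round(4),"tilt",pl.round(3))
E
python3 -c "
from sole import *
sole('side',(120,285,290,390),.036,.06,'s2');sole('top',(180,200,280,282),.036,.06,'t2')"
```

```text
side 3175 c [0.5508 0.3004 0.0439] ang 68.6 ext -0.0802 0.0789 -0.0499 0.0372 tilt [-0.005 -0.039  0.044]
top 675 c [0.5709 0.3341 0.0428] ang 105.7 ext -0.0572 0.0389 -0.0347 0.035 tilt [-0.014 -0.023  0.043]
```

>>> {"fn": "servo_tool", "kwargs": {"moves": [{"dx": 0.0028,"dy": 0.0067,"dz": 0,"roll": 0,"jaw": 0},{"dx": 0.0028,"dy": 0.0067,"dz": 0,"roll": 0,"jaw": 0},{"dx": 0.0028,"dy": 0.0067,"dz": 0,"roll": 0,"jaw": 0},{"dx": 0.0028,"dy": 0.0067,"dz": 0,"roll": 0,"jaw": 0},{"dx": 0.0028,"dy": 0.0067,"dz": 0,"roll": 0,"jaw": 0},{"dx": 0.0028,"dy": 0.0067,"dz": 0,"roll": 0,"jaw": 0},{"dx": 0.0028,"dy": 0.0067,"dz": 0,"roll": 0,"jaw": 0},{"dx": 0.0028,"dy": 0.0067,"dz": 0,"roll": 0,"jaw": 0},{"dx": 0.0028,"dy": 0.0067,"dz": 0,"roll": 0,"jaw": 0},{"dx": 0,"dy": 0,"dz": 0,"roll": 0,"jaw": 0}]}}

```text
t: 9.05
eef_pos: [0.5106, 0.1943, 0.0328]
ee_rot: [-3.141, 0.001, -1.961]
force: [1.3, 0.8, -0.5]
width: 0.0235
gripper_force: 60.0
```

```bash
python3 -c "
from sole import *
sole('side',(120,285,290,390),.036,.06,'s3')
a=cv2.imread('pics/s3.png');cv2.imwrite('pics/m3.png',crop(a,120,270,200,120,4))"
```

```text
side 3139 c [0.5533 0.301  0.0445] ang 70.2 ext -0.0807 0.0781 -0.0463 0.0378 tilt [ 0.005 -0.021  0.044]
```

View pics/m3.png

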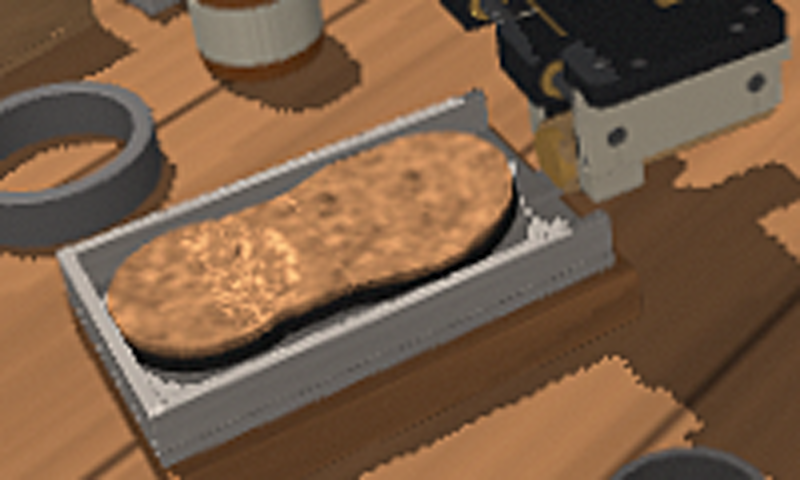

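The sole now sits on the blade with its heel near the end wall, and toe clearance remains by the handle. I'll go a little deeper, then lift gently.

>>> {"fn": "servo_tool", "kwargs": {"moves": [{"dx": 0.0014,"dy": 0.0035,"dz": 0,"roll": 0,"jaw": 0},{"dx": 0.0014,"dy": 0.0035,"dz": 0,"roll": 0,"jaw": 0},{"dx": 0,"dy": 0,"dz": 0,"roll": 0,"jaw": 0},{"dx": 0,"dy": 0,"dz": 0.002,"roll": 0,"jaw": 0},{"dx": -0.001,"dy": -0.002,"dz": 0.003,"roll": 0,"jaw": 0},{"dx": 0,"dy": 0,"dz": 0.004,"roll": 0,"jaw": 0},{"dx": 0,"dy": 0,"dz": 0.006,"roll": 0,"jaw": 0},{"dx": 0,"dy": 0,"dz": 0.006,"roll": 0,"jaw": 0},{"dx": 0,"dy": 0,"dz": 0.004,"roll": 0,"jaw": 0},{"dx": 0,"dy": 0,"dz": 0,"roll": 0,"jaw": 0}]}}

```text
t: 10.35
eef_pos: [0.5119, 0.1984, 0.0582]
ee_rot: [-3.141, 0.001, -1.962]
force: [-0.2, -0.5, -2.3]
width: 0.0236
gripper_force: 60.0
```

```bash
python3 -c "
from sole import *
sole('side',(110,240,290,390),.061,.10,'s4');sole('top',(160,190,280,285),.061,.10,'t4')
a=cv2.imread('pics/s4.png');cv2.imwrite('pics/m4.png',crop(a,120,250,200,120,4))"
```

```text
side 3131 c [0.5522 0.2992 0.0697] ang 70.1 ext -0.081 0.0775 -0.0437 0.0372 tilt [ 0.006 -0.023  0.07 ]
top 90 c [0.4966 0.1685 0.078 ] ang -161.1 ext -0.0166 0.0167 -0.0103 0.0096 tilt [ 0.06  -0.015  0.078]
```

View pics/m4.png

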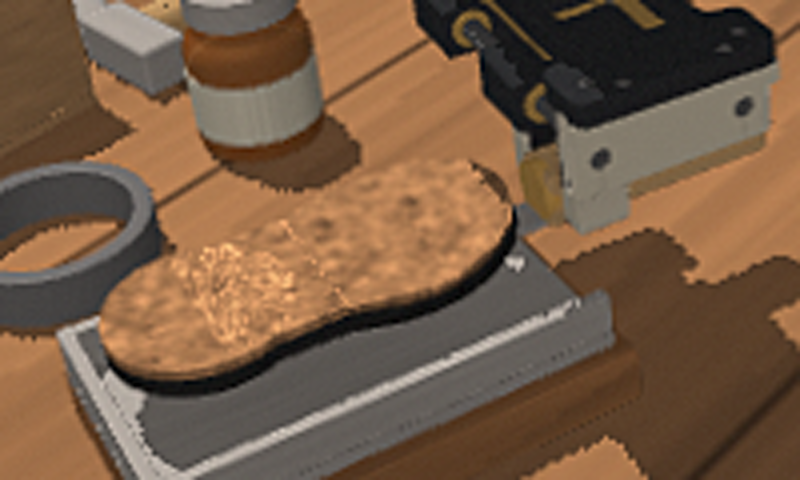

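The sole rides level on the blade, its origin 107 mm ahead of the grip point and yawed +2.5°. I'll lift clear of the jar height and carry it to the rest.

>>> {"fn": "servo_tool", "kwargs": {"moves": [{"dx": 0,"dy": 0,"dz": 0.005,"roll": 0,"jaw": 0},{"dx": 0,"dy": 0,"dz": 0.01,"roll": 0,"jaw": 0},{"dx": 0,"dy": 0,"dz": 0.012,"roll": 0,"jaw": 0},{"dx": 0,"dy": 0,"dz": 0.012,"roll": 0,"jaw": 0},{"dx": 0,"dy": 0,"dz": 0.011,"roll": 0,"jaw": 0},{"dx": 0.001,"dy": -0.003,"dz": 0.007,"roll": -0.5,"jaw": 0},{"dx": 0.002,"dy": -0.006,"dz": 0.003,"roll": -1.5,"jaw": 0},{"dx": 0.003,"dy": -0.009,"dz": 0,"roll": -2.3,"jaw": 0},{"dx": 0.004,"dy": -0.012,"dz": 0,"roll": -3,"jaw": 0},{"dx": 0.004,"dy": -0.013,"dz": 0,"roll": -3.3,"jaw": 0}]}}

```text
t: 11.7
eef_pos: [0.5258, 0.154, 0.1174]
ee_rot: [3.141, -0.001, -2.151]
force: [0.1, -0.2, -2.7]
width: 0.0235
gripper_force: 60.0
```

>>> {"fn": "servo_tool", "kwargs": {"moves": [{"dx": 0.004,"dy": -0.014,"dz": 0,"roll": -3.4,"jaw": 0},{"dx": 0.004,"dy": -0.014,"dz": 0,"roll": -3.4,"jaw": 0},{"dx": 0.004,"dy": -0.014,"dz": 0,"roll": -3.4,"jaw": 0},{"dx": 0.004,"dy": -0.014,"dz": 0,"roll": -3.4,"jaw": 0},{"dx": 0.004,"dy": -0.014,"dz": 0,"roll": -3.4,"jaw": 0},{"dx": 0.004,"dy": -0.014,"dz": 0,"roll": -3.4,"jaw": 0},{"dx": 0.004,"dy": -0.014,"dz": 0,"roll": -3.4,"jaw": 0},{"dx": 0.004,"dy": -0.014,"dz": 0,"roll": -3.4,"jaw": 0},{"dx": 0.004,"dy": -0.014,"dz": 0,"roll": -3.4,"jaw": 0},{"dx": 0.004,"dy": -0.014,"dz": 0,"roll": -3.4,"jaw": 0}]}}

```text
t: 12.95
eef_pos: [0.566, 0.0143, 0.1177]
ee_rot: [3.142, 0.0, -2.744]
force: [-0.0, 0.8, -2.0]
width: 0.0236
gripper_force: 60.0
```

>>> {"fn": "servo_tool", "kwargs": {"moves": [{"dx": 0.004,"dy": -0.014,"dz": 0,"roll": -3.3,"jaw": 0},{"dx": 0.004,"dy": -0.012,"dz": 0,"roll": -3,"jaw": 0},{"dx": 0.003,"dy": -0.01,"dz": 0,"roll": -2.3,"jaw": 0},{"dx": 0.002,"dy": -0.006,"dz": 0,"roll": -1.6,"jaw": 0},{"dx": 0.001,"dy": -0.003,"dz": 0,"roll": -0.8,"jaw": 0},{"dx": 0,"dy": 0,"dz": 0,"roll": 0,"jaw": 0},{"dx": 0,"dy": 0,"dz": 0,"roll": 0,"jaw": 0},{"dx": 0,"dy": 0,"dz": 0,"roll": 0,"jaw": 0},{"dx": 0,"dy": 0,"dz": 0,"roll": 0,"jaw": 0},{"dx": 0,"dy": 0,"dz": 0,"roll": 0,"jaw": 0}]}}

```text
t: 14.2
eef_pos: [0.5797, -0.0297, 0.1178]
ee_rot: [3.142, 0.0, -2.932]
force: [1.7, 0.4, -1.5]
width: 0.0232
gripper_force: 60.0
```

```bash
python3 -c "
from sole import *
sole('side',(180,150,420,290),.112,.15,'s5');sole('top',(290,130,420,250),.112,.15,'t5')
print(get_state()['eef_pos'],get_state()['ee_rot'])"
```

```text
side 1041 c [ 0.6823 -0.0018  0.1291] ang -168.9 ext -0.079 0.0806 -0.0315 0.0419 tilt [-0.015 -0.044  0.129]
top 158 c [ 0.545  -0.0364  0.138 ] ang -168.6 ext -0.0169 0.016 -0.012 0.0123 tilt [-0.025 -0.085  0.138]
[ 0.57970166 -0.02977293  0.11778355] [-3.14159069e+00  1.21822526e-05 -2.93184783e+00]
```

```bash
python3 -c "
from h import *
a=cv2.imread('pics/s5.png');b=cv2.imread('pics/t5.png');cv2.imwrite('pics/m5.png',np.vstack([crop(a,190,180,200,80,4),crop(b,290,140,200,70,4)]))"
```

```text
(no output)
```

View pics/m5.png

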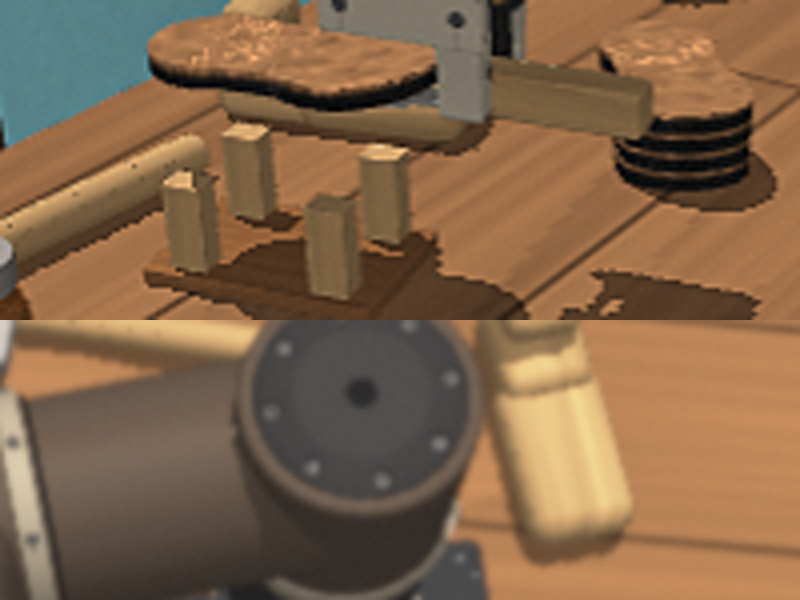

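The side view shows the sole balanced on the blade above the rest posts, with its heel at crop (150,50). The predicted and measured heel positions agree within 1 mm. I'll make a small correction and lower.

>>> {"fn": "servo_tool", "kwargs": {"moves": [{"dx": 0.001,"dy": -0.002,"dz": -0.003,"roll": -0.6,"jaw": 0},{"dx": 0.001,"dy": -0.0025,"dz": -0.006,"roll": -0.6,"jaw": 0},{"dx": 0,"dy": 0,"dz": -0.008,"roll": 0,"jaw": 0},{"dx": 0,"dy": 0,"dz": -0.008,"roll": 0,"jaw": 0},{"dx": 0,"dy": 0,"dz": -0.008,"roll": 0,"jaw": 0},{"dx": 0,"dy": 0,"dz": -0.007,"roll": 0,"jaw": 0},{"dx": 0,"dy": 0,"dz": -0.005,"roll": 0,"jaw": 0},{"dx": 0,"dy": 0,"dz": -0.003,"roll": 0,"jaw": 0},{"dx": 0,"dy": 0,"dz": 0,"roll": 0,"jaw": 0},{"dx": 0,"dy": 0,"dz": 0,"roll": 0,"jaw": 0}]}}

```text
t: 15.55
eef_pos: [0.5819, -0.0343, 0.07]
ee_rot: [-3.142, 0.0, -2.953]
force: [-1.2, -0.6, -2.1]
width: 0.0236
gripper_force: 60.0
```

>>> {"fn": "servo_tool", "kwargs": {"moves": [{"dx": 0,"dy": 0,"dz": -0.002,"roll": 0,"jaw": 0},{"dx": 0,"dy": 0,"dz": -0.002,"roll": 0,"jaw": 0},{"dx": 0,"dy": 0,"dz": -0.002,"roll": 0,"jaw": 0},{"dx": 0,"dy": 0,"dz": -0.002,"roll": 0,"jaw": 0},{"dx": 0,"dy": 0,"dz": -0.002,"roll": 0,"jaw": 0},{"dx": 0,"dy": 0,"dz": -0.002,"roll": 0,"jaw": 0},{"dx": 0,"dy": 0,"dz": -0.002,"roll": 0,"jaw": 0},{"dx": 0,"dy": 0,"dz": 0,"roll": 0,"jaw": 0},{"dx": 0,"dy": 0,"dz": 0,"roll": 0,"jaw": 0},{"dx": 0,"dy": 0,"dz": 0,"roll": 0,"jaw": 0}]}}

```text
t: 16.8
eef_pos: [0.5818, -0.0343, 0.0559]
ee_rot: [3.142, 0.0, -2.953]
force: [-0.7, -0.2, -1.7]
width: 0.0238
gripper_force: 60.0
```

```bash
python3 -c "
from sole import *
sole('side',(180,170,420,290),.066,.085,'s6')
a=cv2.imread('pics/s6.png');cv2.imwrite('pics/m6.png',crop(a,200,190,160,100,5))"
```

```text
side 840 c [ 0.6931 -0.0044  0.0722] ang 179.4 ext -0.0715 0.086 -0.0343 0.0421 tilt [-0.009 -0.028  0.072]
```

View pics/m6.png

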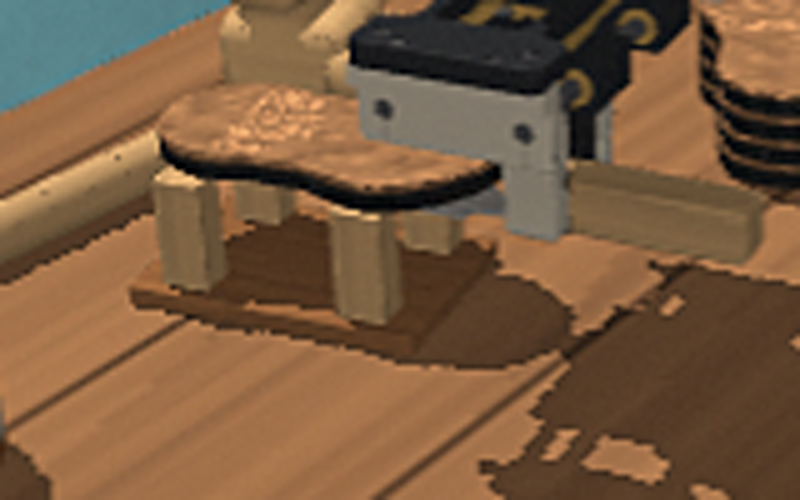

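The sole is resting on the posts, with its underside meeting the post tops at crop (190,175) and (365,205), and the blade is below it. I'll draw the blade straight back.

>>> {"fn": "servo_tool", "kwargs": {"moves": [{"dx": -0.005,"dy": -0.001,"dz": 0,"roll": 0,"jaw": 0},{"dx": -0.01,"dy": -0.0019,"dz": 0,"roll": 0,"jaw": 0},{"dx": -0.016,"dy": -0.003,"dz": 0,"roll": 0,"jaw": 0},{"dx": -0.018,"dy": -0.0034,"dz": 0,"roll": 0,"jaw": 0},{"dx": -0.018,"dy": -0.0034,"dz": 0,"roll": 0,"jaw": 0},{"dx": -0.018,"dy": -0.0034,"dz": 0,"roll": 0,"jaw": 0},{"dx": -0.018,"dy": -0.0034,"dz": 0,"roll": 0,"jaw": 0},{"dx": -0.018,"dy": -0.0034,"dz": 0,"roll": 0,"jaw": 0},{"dx": -0.016,"dy": -0.003,"dz": 0,"roll": 0,"jaw": 0},{"dx": -0.007,"dy": -0.0013,"dz": 0,"roll": 0,"jaw": 0}]}}

```text
t: 18.1
eef_pos: [0.4366, -0.0617, 0.0559]
ee_rot: [3.142, 0.0, -2.953]
force: [1.0, 0.3, -1.1]
width: 0.0235
gripper_force: 60.0
```

```bash
python3 -c "
from sole import *
sole('top',(310,140,410,240),.065,.085,'t7');sole('side',(180,170,400,290),.065,.085,'s7')"
```

```text
top 1740 c [ 0.6823 -0.0185  0.0722] ang -167.2 ext -0.084 0.0776 -0.0397 0.0405 tilt [-0.018 -0.004  0.072]
side 1140 c [ 0.6811 -0.014   0.0725] ang -167.6 ext -0.0842 0.0775 -0.0375 0.0458 tilt [-0.012 -0.019  0.073]
```

The sole sits level on the rest at z=.072, psi 12.8°. Next I'll put the spatula down here, flat.

>>> {"fn": "servo_tool", "kwargs": {"moves": [{"dx": 0,"dy": 0,"dz": -0.006,"roll": 0,"jaw": 0},{"dx": 0,"dy": 0,"dz": -0.012,"roll": 0,"jaw": 0},{"dx": 0,"dy": 0,"dz": -0.014,"roll": 0,"jaw": 0},{"dx": 0,"dy": 0,"dz": -0.011,"roll": 0,"jaw": 0},{"dx": 0,"dy": 0,"dz": -0.006,"roll": 0,"jaw": 0},{"dx": 0,"dy": 0,"dz": -0.003,"roll": 0,"jaw": 0},{"dx": 0,"dy": 0,"dz": -0.001,"roll": 0,"jaw": 0},{"dx": 0,"dy": 0,"dz": 0,"roll": 0,"jaw": 0},{"dx": 0,"dy": 0,"dz": 0,"roll": 0,"jaw": 0},{"dx": 0,"dy": 0,"dz": 0,"roll": 0,"jaw": 0}]}}

```text
t: 19.45
eef_pos: [0.4378, -0.0615, 0.003]
ee_rot: [3.142, 0.0, -2.953]
force: [-0.1, -1.2, -0.9]
width: 0.0237
gripper_force: 60.0
```

>>> {"fn": "servo_tool", "kwargs": {"newtons": 20, "moves": [{"dx": 0,"dy": 0,"dz": 0,"roll": 0,"jaw": 0.35},{"dx": 0,"dy": 0,"dz": 0,"roll": 0,"jaw": 0.5},{"dx": 0,"dy": 0,"dz": 0,"roll": 0,"jaw": 0.6},{"dx": 0,"dy": 0,"dz": 0,"roll": 0,"jaw": 0.6},{"dx": 0,"dy": 0,"dz": 0,"roll": 0,"jaw": 0.6},{"dx": 0,"dy": 0,"dz": 0.02,"roll": 0,"jaw": 0.7},{"dx": 0,"dy": 0,"dz": 0.03,"roll": 0,"jaw": 1},{"dx": 0,"dy": 0,"dz": 0.03,"roll": 0,"jaw": 1},{"dx": 0,"dy": 0,"dz": 0.03,"roll": 0,"jaw": 1},{"dx": 0,"dy": 0,"dz": 0.03,"roll": 0,"jaw": 1}]}}

```text
t: 20.7
eef_pos: [0.4375, -0.0615, 0.1438]
ee_rot: [3.142, 0.0, -2.953]
force: [1.0, 0.4, -0.6]
width: 0.087
gripper_force: 0.0
```

```bash
python3 -c "
from sole import *
sole('top',(310,140,410,240),.065,.085,'t8')
sole('top',(300,230,430,340),.018,.030,'t8')
sole('top',(415,205,490,268),.043,.062,'t8')"
```

```text
top 1740 c [ 0.6823 -0.0185  0.0723] ang -167.2 ext -0.0835 0.0777 -0.0395 0.0408 tilt [-0.017 -0.008  0.072]
top 337 c [ 0.3924 -0.0696  0.0234] ang -168.7 ext -0.0403 0.0398 -0.0122 0.0129 tilt [0.005 0.005 0.023]
top 1628 c [ 0.6011 -0.2542  0.0486] ang 133.9 ext -0.0825 0.0792 -0.042 0.0385 tilt [-0.013  0.014  0.049]
```

Run:
```python
from m import *
from scipy.spatial import cKDTree as T
def get(f,b,zl,zh):
    d=np.load(f"pics/{f}.npy");P=cloud("top",d,*b);M=((P[...,2]>zl)&(P[...,2]<zh)).astype(np.uint8)
    k,l,s,c=cv2.connectedComponentsWithStats(M);i=1+np.argmax(s[1:,4]);return P[l==i][:,:2]
for f,g in(("t8","t8"),("t7","top0")):
    A=get(f,(310,140,410,240),.0665,.086);B=get(g,(415,205,490,268),.0435,.063)
    c=A.mean(0);D=B.mean(0);tb=T(B)
    def fun(p):
        R=np.array([[np.cos(p[0]),-np.sin(p[0])],[np.sin(p[0]),np.cos(p[0])]]);X=(A-c)@R.T+D+p[1:]
        h=lambda q:np.maximum(q-.0012,0)
        return np.r_[h(tb.query(X)[0])*len(B)/len(A),h(T(X).query(B)[0])]
    r=min((least_squares(fun,[np.radians(-t),0,0],diff_step=1e-2,x_scale=[.1,.005,.005]) for t in(55,58,60,62,65)),key=lambda r:r.cost)
    print("rot deg",np.degrees(r.x[0]).round(2),"sole c",c.round(4),"stack c",(D+r.x[1:]).round(4),"cost",r.cost)
```

```text
rot deg -58.41 sole c [ 0.6824 -0.0186] stack c [ 0.6012 -0.2541] cost 0.00021558707970111248
rot deg -59.98 sole c [ 0.6824 -0.0186] stack c [ 0.6011 -0.253 ] cost 0.00012846045838658775
```

>>> {"fn": "servo_tool", "kwargs": {"moves": [{"dx": 0.02,"dy": 0.0036,"dz": 0,"roll": 0.3,"jaw": 1},{"dx": 0.043,"dy": 0.0077,"dz": 0,"roll": 0.3,"jaw": 1},{"dx": 0.045,"dy": 0.008,"dz": 0,"roll": 0.3,"jaw": 1},{"dx": 0.045,"dy": 0.008,"dz": 0,"roll": 0.3,"jaw": 1},{"dx": 0.045,"dy": 0.008,"dz": 0,"roll": 0.3,"jaw": 1},{"dx": 0.043,"dy": 0.0077,"dz": 0,"roll": 0.3,"jaw": 1},{"dx": 0.0195,"dy": 0.0036,"dz": 0,"roll": 0.2,"jaw": 1},{"dx": 0,"dy": 0,"dz": -0.02,"roll": 0,"jaw": 1},{"dx": 0,"dy": 0,"dz": -0.025,"roll": 0,"jaw": 1},{"dx": 0,"dy": 0,"dz": 0,"roll": 0,"jaw": 1}]}}

```text
t: 22.1
eef_pos: [0.6967, -0.0152, 0.0936]
ee_rot: [3.141, -0.007, -2.918]
force: [0.5, -0.2, -0.2]
width: 0.0875
gripper_force: 0.0
```

>>> {"fn": "servo_tool", "kwargs": {"moves": [{"dx": 0.001,"dy": 0,"dz": -0.01,"roll": 0,"jaw": 1},{"dx": 0,"dy": 0,"dz": -0.005,"roll": 0,"jaw": 1},{"dx": 0,"dy": 0,"dz": 0,"roll": 0,"jaw": 1},{"dx": 0,"dy": 0,"dz": 0,"roll": 0,"jaw": 1},{"dx": 0,"dy": 0,"dz": 0,"roll": 0,"jaw": 1},{"dx": 0,"dy": 0,"dz": 0,"roll": 0,"jaw": 1},{"dx": 0,"dy": 0,"dz": 0,"roll": 0,"jaw": 1},{"dx": 0,"dy": 0,"dz": 0,"roll": 0,"jaw": 1},{"dx": 0,"dy": 0,"dz": 0,"roll": 0,"jaw": 1},{"dx": 0,"dy": 0,"dz": 0,"roll": 0,"jaw": 1}]}}

```text
t: 23.35
eef_pos: [0.6992, -0.0149, 0.0827]
ee_rot: [-3.142, -0.0, -2.918]
force: [0.5, 0.5, 0.6]
width: 0.0878
gripper_force: 0.0
```

>>> {"fn": "servo_tool", "kwargs": {"newtons": 25, "moves": [{"dx": -0.001,"dy": 0,"dz": -0.01,"roll": 0,"jaw": 1},{"dx": 0,"dy": 0,"dz": -0.01,"roll": 0,"jaw": 1},{"dx": 0,"dy": 0,"dz": -0.0037,"roll": 0,"jaw": 1},{"dx": 0,"dy": 0,"dz": 0,"roll": 0,"jaw": 0.9},{"dx": 0,"dy": 0,"dz": 0,"roll": 0,"jaw": 0.8},{"dx": 0,"dy": 0,"dz": 0,"roll": 0,"jaw": 0.75},{"dx": 0,"dy": 0,"dz": 0,"roll": 0,"jaw": 0.7},{"dx": 0,"dy": 0,"dz": 0,"roll": 0,"jaw": 0.6},{"dx": 0,"dy": 0,"dz": 0,"roll": 0,"jaw": 0.6},{"dx": 0,"dy": 0,"dz": 0,"roll": 0,"jaw": 0.6}]}}

```text
t: 24.6
eef_pos: [0.6984, -0.0149, 0.0594]
ee_rot: [-3.142, 0.0, -2.918]
force: [-0.7, 0.3, 2.6]
width: 0.064
gripper_force: 25.0
```

>>> {"fn": "servo_tool", "kwargs": {"newtons": 35, "moves": [{"dx": 0,"dy": 0,"dz": 0.003,"roll": 0,"jaw": 0.6},{"dx": 0,"dy": 0,"dz": 0.006,"roll": 0,"jaw": 0.6},{"dx": 0,"dy": 0,"dz": 0.01,"roll": 0,"jaw": 0.6},{"dx": 0,"dy": 0,"dz": 0.012,"roll": 0,"jaw": 0.6},{"dx": 0,"dy": 0,"dz": 0.012,"roll": 0,"jaw": 0.6},{"dx": 0,"dy": 0,"dz": 0.01,"roll": 0,"jaw": 0.6},{"dx": 0,"dy": 0,"dz": 0.005,"roll": 0,"jaw": 0.6},{"dx": 0,"dy": 0,"dz": 0,"roll": 0,"jaw": 0.6},{"dx": 0,"dy": 0,"dz": 0,"roll": 0,"jaw": 0.6},{"dx": 0,"dy": 0,"dz": 0,"roll": 0,"jaw": 0.6}]}}

```text
t: 25.85
eef_pos: [0.6979, -0.015, 0.1165]
ee_rot: [3.142, -0.001, -2.918]
force: [-0.3, 0.9, -1.2]
width: 0.0637
gripper_force: 35.0
```

```bash
python3 -c "
from sole import *
sole('side',(180,140,400,290),.108,.15,'s9')
a=cv2.imread('pics/s9.png');cv2.imwrite('pics/m9.png',crop(a,190,150,200,120,4))"
```

```text
side 732 c [ 0.6558 -0.0199  0.1301] ang 176.7 ext -0.0738 0.0511 -0.0398 0.0449 tilt [-0.02  -0.021  0.13 ]
```

View pics/m9.png

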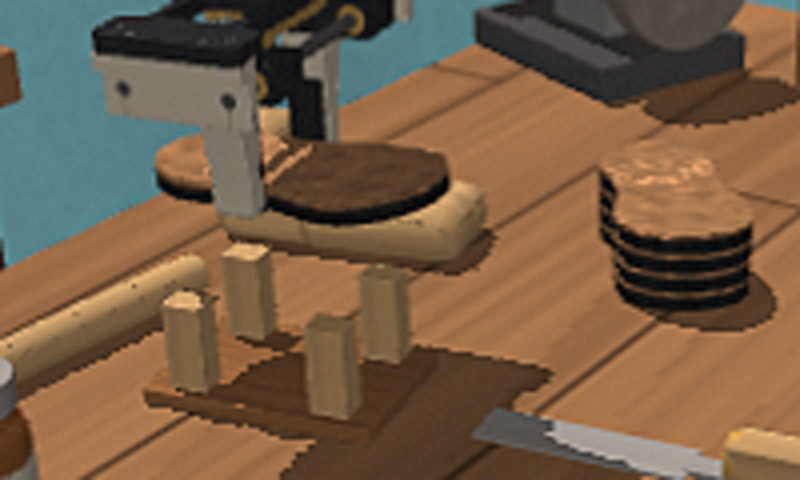

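The sole is gripped level, heel at crop (160,165) and toe at (445,180). The spatula lies flat on the bench. I'll carry the sole to the small stack.

>>> {"fn": "servo_tool", "kwargs": {"moves": [{"dx": -0.002,"dy": -0.006,"dz": 0,"roll": -1.5,"jaw": 0.6},{"dx": -0.0045,"dy": -0.013,"dz": 0,"roll": -3,"jaw": 0.6},{"dx": -0.006,"dy": -0.0175,"dz": 0,"roll": -4,"jaw": 0.6},{"dx": -0.006,"dy": -0.0175,"dz": 0,"roll": -4,"jaw": 0.6},{"dx": -0.006,"dy": -0.0175,"dz": 0,"roll": -4,"jaw": 0.6},{"dx": -0.006,"dy": -0.0175,"dz": 0,"roll": -4,"jaw": 0.6},{"dx": -0.006,"dy": -0.0175,"dz": 0,"roll": -4,"jaw": 0.6},{"dx": -0.006,"dy": -0.0175,"dz": 0,"roll": -4,"jaw": 0.6},{"dx": -0.006,"dy": -0.0175,"dz": 0,"roll": -4,"jaw": 0.6},{"dx": -0.006,"dy": -0.0175,"dz": 0,"roll": -4,"jaw": 0.6}]}}

```text
t: 27.15
eef_pos: [0.6429, -0.1754, 0.1172]
ee_rot: [-3.142, 0.0, 2.723]
force: [-0.5, 0.5, -0.3]
width: 0.0638
gripper_force: 35.0
```

>>> {"fn": "servo_tool", "kwargs": {"moves": [{"dx": -0.006,"dy": -0.0175,"dz": 0,"roll": -4,"jaw": 0.6},{"dx": -0.006,"dy": -0.0175,"dz": 0,"roll": -4,"jaw": 0.6},{"dx": -0.006,"dy": -0.0175,"dz": 0,"roll": -4,"jaw": 0.6},{"dx": -0.006,"dy": -0.0175,"dz": 0,"roll": -4,"jaw": 0.6},{"dx": -0.0045,"dy": -0.014,"dz": 0,"roll": -4,"jaw": 0.6},{"dx": -0.002,"dy": -0.006,"dz": 0,"roll": -3,"jaw": 0.6},{"dx": 0,"dy": 0,"dz": 0,"roll": 0,"jaw": 0.6},{"dx": 0,"dy": 0,"dz": 0,"roll": 0,"jaw": 0.6},{"dx": 0,"dy": 0,"dz": 0,"roll": 0,"jaw": 0.6},{"dx": 0,"dy": 0,"dz": 0,"roll": 0,"jaw": 0.6}]}}

```text
t: 28.4
eef_pos: [0.6133, -0.2637, 0.1171]
ee_rot: [3.142, 0.0, 2.327]
force: [0.5, 0.5, -0.9]
width: 0.0638
gripper_force: 35.0
```

>>> {"fn": "servo_tool", "kwargs": {"moves": [{"dx": -0.0004,"dy": -0.001,"dz": -0.005,"roll": 0,"jaw": 0.6},{"dx": -0.0004,"dy": -0.001,"dz": -0.01,"roll": 0,"jaw": 0.6},{"dx": 0,"dy": 0,"dz": -0.012,"roll": 0,"jaw": 0.6},{"dx": 0,"dy": 0,"dz": -0.012,"roll": 0,"jaw": 0.6},{"dx": 0,"dy": 0,"dz": -0.01,"roll": 0,"jaw": 0.6},{"dx": 0,"dy": 0,"dz": -0.005,"roll": 0,"jaw": 0.6},{"dx": 0,"dy": 0,"dz": -0.003,"roll": 0,"jaw": 0.6},{"dx": 0,"dy": 0,"dz": 0,"roll": 0,"jaw": 0.6},{"dx": 0,"dy": 0,"dz": 0,"roll": 0,"jaw": 0.6},{"dx": 0,"dy": 0,"dz": 0,"roll": 0,"jaw": 0.6}]}}

```text
t: 29.65
eef_pos: [0.6126, -0.266, 0.0605]
ee_rot: [3.141, 0.001, 2.327]
force: [-0.2, -0.2, -0.5]
width: 0.0634
gripper_force: 35.0
```

```bash
python3 -c "
from sole import *
sole('side',(320,150,400,240),.066,.09,'s10')
a=cv2.imread('pics/s10.png');cv2.imwrite('pics/m10.png',crop(a,310,155,100,75,8))"
```

```text
side 689 c [ 0.5968 -0.2489  0.0743] ang 129.8 ext -0.0876 0.0724 -0.0373 0.0397 tilt [-0.014  0.007  0.074]
```

View pics/m10.png

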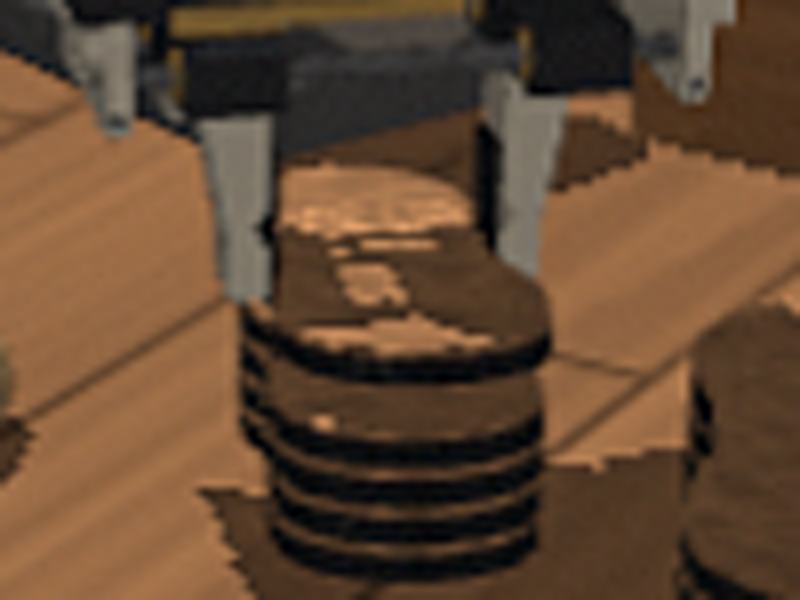

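The sole hangs directly over the stack, toe over toe. Its edges at 262–550 match the stack's 272–540 once perspective is allowed for. I'll lower and release.

>>> {"fn": "servo_tool", "kwargs": {"moves": [{"dx": 0,"dy": 0,"dz": -0.003,"roll": 0,"jaw": 0.6},{"dx": 0,"dy": 0,"dz": -0.003,"roll": 0,"jaw": 0.6},{"dx": 0,"dy": 0,"dz": -0.003,"roll": 0,"jaw": 0.6},{"dx": 0,"dy": 0,"dz": -0.002,"roll": 0,"jaw": 0.6},{"dx": 0,"dy": 0,"dz": -0.001,"roll": 0,"jaw": 0.6},{"dx": 0,"dy": 0,"dz": -0.0005,"roll": 0,"jaw": 0.6},{"dx": 0,"dy": 0,"dz": 0,"roll": 0,"jaw": 0.6},{"dx": 0,"dy": 0,"dz": 0,"roll": 0,"jaw": 0.6},{"dx": 0,"dy": 0,"dz": 0,"roll": 0,"jaw": 0.6},{"dx": 0,"dy": 0,"dz": 0,"roll": 0,"jaw": 0.6}]}}

```text
t: 30.95
eef_pos: [0.6127, -0.2659, 0.0476]
ee_rot: [3.141, 0.0, 2.327]
force: [0.4, 1.1, 2.6]
width: 0.0635
gripper_force: 35.0
```

Contact shows as +2.6 N against -0.5 N before. I'll open and rise.

>>> {"fn": "servo_tool", "kwargs": {"newtons": 20, "moves": [{"dx": 0,"dy": 0,"dz": 0,"roll": 0,"jaw": 0.75},{"dx": 0,"dy": 0,"dz": 0,"roll": 0,"jaw": 0.8},{"dx": 0,"dy": 0,"dz": 0,"roll": 0,"jaw": 0.9},{"dx": 0,"dy": 0,"dz": 0,"roll": 0,"jaw": 1},{"dx": 0,"dy": 0,"dz": 0,"roll": 0,"jaw": 1},{"dx": 0,"dy": 0,"dz": 0.01,"roll": 0,"jaw": 1},{"dx": 0,"dy": 0,"dz": 0.03,"roll": 0,"jaw": 1},{"dx": 0,"dy": 0,"dz": 0.04,"roll": 0,"jaw": 1},{"dx": 0,"dy": 0,"dz": 0.04,"roll": 0,"jaw": 1},{"dx": 0,"dy": 0,"dz": 0.04,"roll": 0,"jaw": 1}]}}

```text
t: 32.2
eef_pos: [0.6123, -0.266, 0.2099]
ee_rot: [3.141, 0.001, 2.327]
force: [0.5, 0.4, 0.5]
width: 0.0876
gripper_force: 0.0
```

>>> {"fn": "servo_tool", "kwargs": {"moves": [{"dx": -0.01,"dy": 0.02,"dz": 0.02,"roll": 0,"jaw": 1},{"dx": -0.02,"dy": 0.04,"dz": 0,"roll": 0,"jaw": 1},{"dx": -0.02,"dy": 0.04,"dz": 0,"roll": 0,"jaw": 1},{"dx": -0.02,"dy": 0.04,"dz": 0,"roll": 0,"jaw": 1},{"dx": -0.02,"dy": 0.05,"dz": 0,"roll": 0,"jaw": 1},{"dx": -0.01,"dy": 0.05,"dz": 0,"roll": 0,"jaw": 1},{"dx": 0,"dy": 0.05,"dz": 0,"roll": 0,"jaw": 1},{"dx": 0,"dy": 0.03,"dz": 0,"roll": 0,"jaw": 1},{"dx": 0,"dy": 0,"dz": 0,"roll": 0,"jaw": 1},{"dx": 0,"dy": 0,"dz": 0,"roll": 0,"jaw": 1}]}}

```text
t: 33.45
eef_pos: [0.5123, 0.0539, 0.2281]
ee_rot: [3.141, 0.0, 2.327]
force: [-0.6, -0.6, -0.3]
width: 0.0879
gripper_force: 0.0
```

```bash
python3 -c "
from sole import *
sole('top',(405,195,500,270),.053,.085,'t11')
a=cv2.imread('pics/s10.png')
sole('side',(320,150,400,240),.055,.085,'s11')
import numpy as np
d=np.load('pics/t11.npy')
for n,(u,v) in dict(jar=(282,166),cup=(205,330),tape=(217,178)).items(): print(n,abs(d[v-20:v+20,u-20:u+20]-np.load('pics/top0.npy')[v-20:v+20,u-20:u+20]).mean())"
```

```text
top 1740 c [ 0.6008 -0.2537  0.0605] ang 134.2 ext -0.084 0.0784 -0.0403 0.0389 tilt [-0.011  0.011  0.061]
side 692 c [ 0.6004 -0.2504  0.0611] ang 133.2 ext -0.0852 0.0757 -0.0375 0.0415 tilt [-0.017  0.012  0.061]
jar 0.40827626
cup 0.7173723
tape 0.115456365
```

```bash
python3 -c "
from h import *
a=cv2.imread('pics/side0.png').astype(int);b=cv2.imread('pics/s11.png').astype(int);da=np.load('pics/side0.npy');db=np.load('pics/s11.npy')
for n,(x,y,w,h) in dict(jar=(165,235,40,55),cup=(265,378,55,60),tape=(105,290,57,42)).items():
  s=np.s_[y:y+h,x:x+w];print(n,abs(a[s]-b[s]).mean(),np.median(abs(da[s]-db[s])),(abs(da[s]-db[s])>.02).mean())
P=[(u,v) for u in range(285,400,3) for v in range(240,300,3)]
Q=np.array([atd('side',u,v,db[v,u]) for u,v in P]);Q=Q[(Q[:,2]>.018)&(Q[:,2]<.03)];print('handle',len(Q),Q.mean(0))
"; python3 -c "
from station import *
job_done()"
```

```text
jar 3.4633333333333334 0.0014264584 0.011818181818181818
cup 2.694949494949495 0.00096690655 0.006363636363636364
tape 2.9030910609857976 0.001287967 0.007518796992481203
handle 32 [ 0.42580786 -0.06112665  0.0231332 ]
the job is handed in; nothing more can be done
```

The sole lies on the small stack, toe over toe, its centre about 1 mm off by the top camera; the spatula is flat on the bench, the jar, cup and tape are unmoved, and the job was handed in at about 34 s.

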